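# Pack the spare print head and hasp the case

## Task

Pack away the spare print head: lift it out of its dock, set it down on the desk to take it again by its long sides, and lower it gently, upright and without dropping it, into the foam pocket of the open case until it sits on the bottom. Then close the lid fully and, only after that, swing the hasp over the lid's catch until it lies flat. Leave everything else on the desk where it is.

Things in the scene. Friction and masses are not known exactly. Their poses are not given: they have to be found in the camera images.
- head: the print head: a loose white box with 2 mm rounded edges, 62 mm long (its x) x 44 mm wide (its y) x 42 mm high, 0.1 to 0.2 kg, with a round black fan and a magenta bar on top; origin centre of its underside. It starts in the dock, its long axis along the dock's x
- dock: fixed parking dock: black base 90 (x) x 70 (y) x 5 mm, origin centre of underside; two aluminium side plates 62 mm long, 6 thick, tops at z = 50, inner faces at y = +-25 mm, hide the head's long sides: it can be gripped only by its ends (+-x faces); end lips 35 to 40 mm from the middle, tops at z = 13 mm
- case: fixed teal case, outside 120 (x) x 180 (y) x 50 mm high, origin centre of underside; hasp on the front (-x), lid hinge on +x. Dark foam (top z = 48, floor z = 5 mm) has a cross-shaped pocket: a slot 70 (x) x 52 (y) mm for the head lengthwise along x, and at its +-y sides finger recesses 40 (x) x 59 (y) mm, too narrow for the head: hold it by its long sides to lower it in
- pocket (a point): middle of the pocket floor, 5 mm above the case's origin, axes as the case
- lid (a joint): angle of the yellow lid (rad): 0 shut, grows as it opens up and back, to 2.0; stiff, stays where left. Lid 120 mm deep, 180 wide, 8 thick, on the case's rim (shut, top at z = 58 mm); a steel catch, 8 x 8 mm, 16 high, stands on its top 94 mm from the hinge, midway across
- lid_hinge (a point): middle of the lid's hinge line, along the case's y: case frame (60, 0, 50) mm
- lid_edge (a point): middle of the lid's free front edge, 120 mm from the hinge
- hasp (a joint): angle of the orange hasp (rad): 0 is lying back flat over the shut lid with the catch through its slot, 1.57 upright, more leans out towards the case's front (-x), to 2.5; stiff, stays where left. Strap 55 mm long, 30 wide, 4 thick, slot 24 x 14 mm; at its tip a tab 8 mm high, on the side that is uppermost when it lies over the catch
- hasp_hinge (a point): middle of the hasp's hinge line, along the case's y: case frame (-64, 0, 60) mm
- hasp_tip (a point): middle of the hasp's free end, 55 mm from its hinge
- tower: loose magenta printed tower, 32 x 32 x 85 mm; origin centre of its underside. A bystander
- jar: loose jar with black cap, 54 mm across, 60 mm high; origin centre of underside. A bystander
- clip: loose teal and yellow printed clip, 55 x 40 x 22 mm; origin centre of underside. A bystander
- glue: loose red glue tin, 38 mm across, 85 mm high; origin centre of underside. A bystander
- train: loose grey printed toy train, 111 mm along its x, 30 wide, 33 high; origin centre of underside. A bystander
- reel: loose small green reel lying flat, 90 mm across, 34 mm high; origin centre of underside. A bystander
- scraper: loose yellow-handled scraper lying flat, 190 mm long along its x; origin under its middle. A bystander
Things that resemble listed ones, but are neither listed nor needed, are in the scene too. Leave any purple look-alike of the head alone. What is shaped like the case but blue is not meant.

How it is judged:
By the outcome, as a careful person would: the job done as asked, in the order asked, and still so for the second after the job is handed in, with the robot touching nothing.
It also fails if it takes over 70 s, if anything falls off the work surface, if the arm or the gripper's body presses on something with over 40 N, if the wrist force passes 120 N, or if a joint passes its speed limit or range.

## Robot

A 6-joint arm with a two-finger parallel gripper is mounted at the origin on the work surface. World frame = base frame: x ahead of the robot, y to its left, z up, the work surface at z = 0. Lengths are in mm, angles in rad, forces in N, time in s.
With the tool pointing down it reaches from about 350 to 975 mm from the base axis. Payload 7.1 kg.
Tool frame: the origin (TCP) lies between the finger pads; the fingertips stand ctrl.tip_extent ahead of it and the grasp point (between the pads) lies 3 mm ahead of it (ctrl.tip_extent is the distance from the TCP to the fingertips, in mm); z points along the fingers, y is the direction in which the jaws open and shut (so a half turn about z gives the same grasp; the last joint's range is limited). The gripper opens to 88 mm and grips with 3 to 60 N. Pads are 20 mm wide; open, the fingers measure 115 mm over their backs; the gripper's body (75 mm by 178 mm) begins 61 mm behind the grasp point.
Start: joints at [-1.318, 0.423, 1.63, -0, 1.089, -0.019], TCP at [167.81, -602.034, 244.675] pointing down, gripper open.
Joint ranges: [-3, 3], [-0.9, 2.11], [0.09, 2.58], [-1.31, 4.45], [0.11, 2.69], [-2.54, 2.54]. Speed limits (rad/s): [2.39, 2.39, 3.01, 3.14, 3.14, 3.14].

## Interface

Orientations are given as a rotation vector (axis times angle).
In Python, from workcell import ctrl, viewer gives the robot as it stands.
- The arm moves only by the shell command python3 -m crank 'ROWS' [OPENING]. ROWS is text: rows parted by semicolons, each of 4 numbers parted by spaces: the shift along the tool's x, y, z in mm, then the turn about the tool's z in degrees. In form: x y z spin; .... A call has 1 to 12 rows; each row is the pose to reach, as a shift and turn from the pose measured when the call began, along the tool's axes at that moment; what a row does not reach only later rows make up. A row lasts 1/8 s, in which the tool goes at most 62.5 mm and 10.7 degrees, less where a joint would pass 70% of its speed; a pose out of reach is approached as far as the arm can. A call with a gripper value outside its range is refused whole. OPENING is the closure, from 0 (fully open) to 1 (shut), set as the call begins (- or left out, the last holds). The fingers move at their own pace and stop on an object; the grip force is fixed at half the most. Time passes only in rows, so rows that repeat a pose let the fingers close. It gives the time, the measured TCP pose, the force and the opening at its end, in the units of the state.
- ctrl.get_obs(): the state, without advancing time (a new reading comes with each control period).
- viewer.get_image(name): name is "side" or "top" or "wrist"; returns a dict with "color" (384x512x3 uint8, red, green, blue), "vfov" (degrees; the focal length in pixels is half the picture's height over the tangent of half this angle, whatever the lens; pixels are square), "cx", "cy" (the principal point, pixels), "D" ([k1, k2, p1, p2, k3] as OpenCV has them; the pictures are not rectified), "extrinsics" (4x4, takes a point from camera to world coordinates). Camera axes: x right, y down, z forward; pixel columns grow to the right and rows downward; lengths in mm; the calibration is good to about 2 mm. A picture is of the moment at which its call begins. There is no depth.
- ctrl.close_job(): hands the job in, once; it reports no verdict.
The state is a dict: "t": time; "qpos": joint angles; "qvel": joint speeds; "joint_torque": joint torques, N m; "ee_pos": TCP position; "orientation": TCP orientation; "ft_force": force on the tool from outside, world axes, zero at the start; "moment": the same for the moment, N m; "width": finger opening in mm.
Only numpy, scipy, OpenCV 4.12 (cv2) and the standard library are available. Lean on these libraries where they do the work, as an engineer would, in place of code of your own. Each camera call takes 0.05 s, during which the arm holds its last target. There are 200 camera calls.

## Working session

There is one attempt and no reset: what is moved stays moved. The work goes in short steps, Python scripts to look and compute and a shell command to move; the robot and the scene stay as the last step left them, time stands still between calls to the robot, and variables do not carry over. Pictures are saved under pics/ and viewed, and the job is handed in when it is done.

```bash
ls; mkdir -p pics; cat > h.py <<'E'
import numpy as np, cv2
from workcell import ctrl, viewer
from scipy.spatial.transform import Rotation as R
def grab(n,f):
    d=viewer.get_image(n); cv2.imwrite('pics/'+f+'.png',d['color'][:,:,::-1]); np.save('pics/'+f+'.npy',d,allow_pickle=True); return d
def load(f): return np.load('pics/'+f+'.npy',allow_pickle=True).item()
def K(d):
    f=d['color'].shape[0]/2/np.tan(np.radians(d['vfov'])/2); return np.array([[f,0,d['cx']],[0,f,d['cy']],[0,0,1.]])
def ray(d,uv):
    p=cv2.undistortPoints(np.array(uv,float).reshape(-1,1,2),K(d),np.array(d['D'],float)).reshape(-1,2)
    E=np.array(d['extrinsics']); v=np.c_[p,np.ones(len(p))]@E[:3,:3].T; return E[:3,3],v
def onz(d,uv,z):
    o,v=ray(d,uv); return o+v*((z-o[2])/v[:,2])[:,None]
def proj(d,P):
    E=np.linalg.inv(np.array(d['extrinsics'])); r=cv2.Rodrigues(E[:3,:3])[0]
    return cv2.projectPoints(np.array(P,float).reshape(-1,1,3),r,E[:3,3],K(d),np.array(d['D'],float))[0].reshape(-1,2)
def tri(d1,u1,d2,u2):
    o1,v1=ray(d1,[u1]);o2,v2=ray(d2,[u2]);v1=v1[0];v2=v2[0]
    s=np.linalg.lstsq(np.c_[v1,-v2],o2-o1,rcond=None)[0];a=o1+s[0]*v1;b=o2+s[1]*v2;return (a+b)/2,np.linalg.norm(a-b)
def totool(P,spin=None):
    o=ctrl.get_obs();r=R.from_rotvec(o['orientation']).as_matrix(); return r.T@(np.array(P)-o['ee_pos'])
E
python3 - <<'E'
from h import *
np.set_printoptions(suppress=True,precision=3)
for n in ['side','top','wrist']:
    d=grab(n,n+'0'); print(n,d['vfov'],d['cx'],d['cy'],d['D']);print(d['extrinsics'])
o=ctrl.get_obs();print(o,ctrl.tip_extent);print(R.from_rotvec(o['orientation']).as_matrix())
E
```

```text
pics
side 54.43736753897328 255.581027782383 187.5000013913912 [-0.019  0.     0.     0.     0.   ]
[[ -0.984  -0.139   0.115 377.128]
 [ -0.18    0.734  -0.655 711.7  ]
 [  0.007  -0.665  -0.747 871.405]
 [  0.      0.      0.      1.   ]]
top 44.11272832549647 255.39083625281646 190.75123588934005 [-0.189  0.     0.     0.     0.   ]
[[   0.016   -0.982    0.187  271.663]
 [  -1.      -0.013    0.016  -16.755]
 [  -0.014   -0.187   -0.982 1421.622]
 [   0.       0.       0.       1.   ]]
wrist 64.00681840275023 260.1131821604712 193.85423221473522 [-0.006  0.     0.     0.     0.   ]
[[   0.268   -0.933   -0.239  233.055]
 [  -0.963   -0.26    -0.066 -583.469]
 [  -0.001    0.248   -0.969  384.387]
 [   0.       0.       0.       1.   ]]
{'t': 0.15, 'qpos': array([-1.318,  0.424,  1.63 , -0.   ,  1.089, -0.019]), 'qvel': array([-0.001, -0.001, -0.002, -0.   , -0.   , -0.001]), 'joint_torque': array([  0.   , -54.498, -27.392,   0.064,   0.021,  -0.   ]), 'ee_pos': array([ 167.696, -601.674,  244.085]), 'orientation': array([-3.111, -0.425,  0.   ]), 'ft_force': array([ 0.082,  0.272, -0.303]), 'moment': array([-0.079,  0.007,  0.01 ]), 'width': 87.80970971931929} 22.0
[[ 0.963  0.268 -0.   ]
 [ 0.268 -0.963  0.001]
 [-0.    -0.001 -1.   ]]
```

View pics/side0.png

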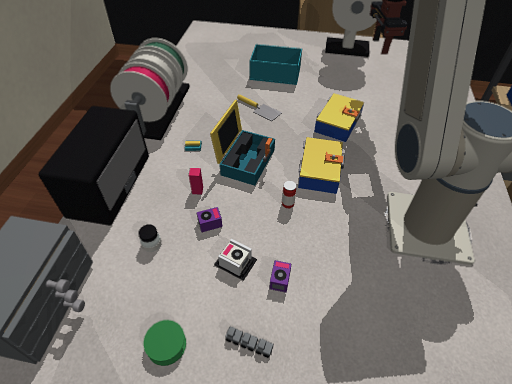

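View pics/top0.png

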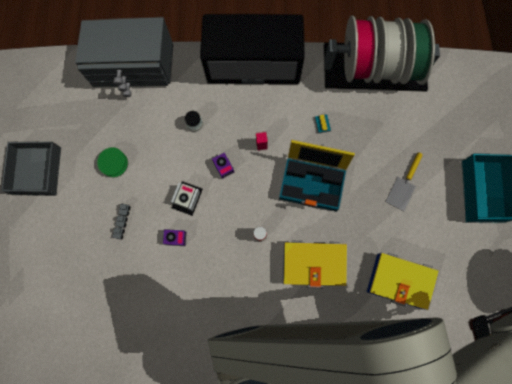

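View pics/wrist0.png

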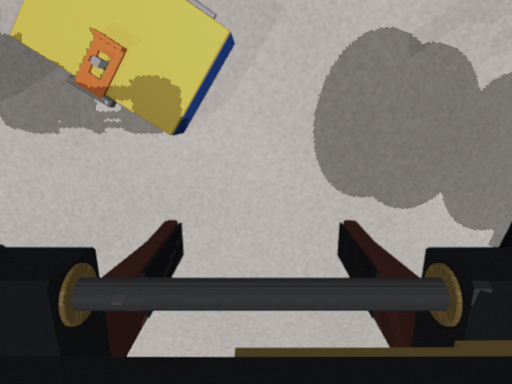

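Top view: white head in its dock is near (186,196) and the teal open case near (313,185). Side view: the head is near (236,257) and the case near (247,155). Purple look-alikes are beside the dock. I'll zoom in for measurement.

```bash
python3 - <<'E'
from h import *
t=load('top0')['color'];s=load('side0')['color']
def crop(i,x,y,w,h,k): return cv2.resize(i[y:y+h,x:x+w],None,fx=k,fy=k,interpolation=cv2.INTER_CUBIC)
a=crop(t,150,165,70,60,5);b=crop(t,265,130,100,90,4);c=crop(s,200,230,70,60,5);e=crop(s,200,90,100,100,4)
W=np.zeros((600,800,3),np.uint8)
def put(i,x,y):
    h,w=i.shape[:2]; h=min(h,600-y);w=min(w,800-x);W[y:y+h,x:x+w]=i[:h,:w]
put(crop(t,150,165,70,60,5),0,0);put(crop(s,200,230,70,60,5),0,300);put(crop(t,270,135,100,75,4),370,0);put(crop(s,200,95,100,75+10,3.5.__int__()+0 or 3),370,300)
cv2.imwrite('pics/z0.png',W[:,:,::-1])
E
```

```text
(no output)
```

View pics/z0.png

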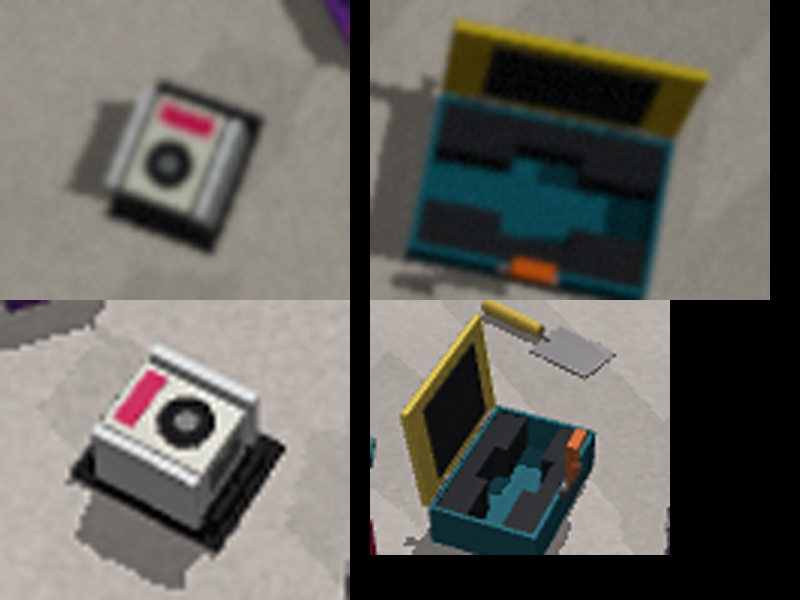

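```bash
python3 - <<'E'
from h import *
np.set_printoptions(suppress=True,precision=1)
t=load('top0');s=load('side0')
T=lambda x,y:(150+x/5-.4,165+y/5-.4)
dk=onz(t,[T(160,82),T(265,122),T(212,252),T(108,213)],5);print('dock',dk,np.linalg.norm(np.diff(dk,axis=0),axis=1),(dk[0]+dk[2])/2)
C=lambda x,y:(270+(x-370)/4-.4,135+y/4-.4)
S=lambda x,y:(200+(x-370)/3-.3,95+(y-300)/3-.3)
cs=onz(t,[C(442,97),C(672,140),C(643,298),C(408,255)],50);print('case',cs,np.linalg.norm(np.diff(cs,axis=0),axis=1),cs.mean(0),(cs[0]+cs[2])/2)
cs2=onz(s,[S(434,510),S(497,407),S(594,433),S(535,535)],50);print('case side',cs2,cs2.mean(0))
for a,b in [((456,20),(402,412)),((708,75),(480,318))]: print(tri(t,C(*a),s,S(*b)))
S5=lambda x,y:(200+x/5-.4,230+(y-300)/5-.4)
d2=onz(s,[S5(72,474),S5(285,450),S5(218,552)],5);print(d2)
# bar & fan
for a,b in [((187,119),(140,399)),((168,163),(187,422))]: print(tri(t,T(*a),s,S5(*b)))
for n,b in [('hasp',0)]:
  print(onz(t,[C(533,270)],90))
E
```

```text
dock [[568.7 234.3   5. ]
 [544.4 168.3   5. ]
 [463.8 197.8   5. ]
 [486.7 262.8   5. ]] [70.3 85.9 68.9] [516.2 216.    5. ]
case [[ 630.8  -88.7   50. ]
 [ 600.3 -260.9   50. ]
 [ 480.8 -236.9   50. ]
 [ 510.7  -64.    50. ]] [174.8 121.8 175.5] [ 555.6 -162.6   50. ] [ 555.8 -162.8   50. ]
case side [[ 626.3  -82.5   50. ]
 [ 596.  -257.3   50. ]
 [ 481.  -233.7   50. ]
 [ 516.8  -66.8   50. ]] [ 555.  -160.1   50. ]
(array([653.7, -92.1, 169.3]), np.float64(1.4353489285952905))
(array([ 617.1, -267.2,  162.2]), np.float64(5.524952053760293))
[[568.9 237.9   5. ]
 [461.5 203.    5. ]
 [484.4 267.8   5. ]]
(array([537.4, 210. ,  44.1]), np.float64(1.334500893797019))
(array([510.4, 220. ,  45.8]), np.float64(1.3538622056483198))
[[ 494.  -151.8   90. ]]
```

```bash
cat >> h.py <<'E'
def yaw():
    r=R.from_rotvec(ctrl.get_obs()['orientation']).as_matrix(); return np.degrees(np.arctan2(r[1,0],r[0,0]))
def go(P,y=None):
    "print tool-frame shift and spin to bring TCP to P with tool-x yaw y (deg)"
    yy=yaw(); d=totool(P); s=0 if y is None else -((y-yy+180)%360-180)
    print('now',np.round(ctrl.get_obs()['ee_pos'],1),'yaw %.1f'%yy,'shift',np.round(d,1),'spin %.1f'%s,'t',ctrl.get_obs()['t'])
E
python3 -c "
from h import *
go([516,217,170],70)"
```

```text
now [ 167.7 -601.7  244.1] yaw 15.6 shift [ 555.3 -695.    74.9] spin -54.4 t 0.15
```

```bash
python3 -m crank '555 -695 0 -54.4;555 -695 0 -54.4;555 -695 0 -54.4;555 -695 0 -54.4;555 -695 0 -54.4;555 -695 0 -54.4;555 -695 0 -54.4;555 -695 0 -54.4;555 -695 0 -54.4;555 -695 0 -54.4;555 -695 0 -54.4;555 -695 0 -54.4'; python3 -m crank '0 0 0 0'; python3 -c "
from h import *
go([516,217,170],70)"
```

```text
t: 1.65
ee_pos: [461.6, 90.4, 245.0]
orientation: [-2.573, -1.801, -0.001]
ft_force: [0.8, -1.1, -0.2]
width: 87.8
t: 1.78
ee_pos: [462.7, 93.8, 244.9]
orientation: [-2.568, -1.808, -0.003]
ft_force: [0.2, -0.6, -0.8]
width: 87.8
now [462.7  93.8 244.9] yaw 70.3 shift [133.9   8.6  75.2] spin 0.3 t 1.775
```

```bash
python3 -m crank '134 8.6 75 0.3;134 8.6 75 0.3;134 8.6 75 0.3;134 8.6 75 0.3'; python3 -c "
from h import *
grab('wrist','w1');go([516,217,170],70)"
```

```text
t: 2.28
ee_pos: [515.5, 217.1, 168.6]
orientation: [-2.571, -1.803, 0.002]
ft_force: [-1.0, -0.6, -0.6]
width: 88.2
now [515.4 216.2 169.5] yaw 70.0 shift [ 0.9  0.3 -0.5] spin 0.0 t 2.325
```

View pics/w1.png

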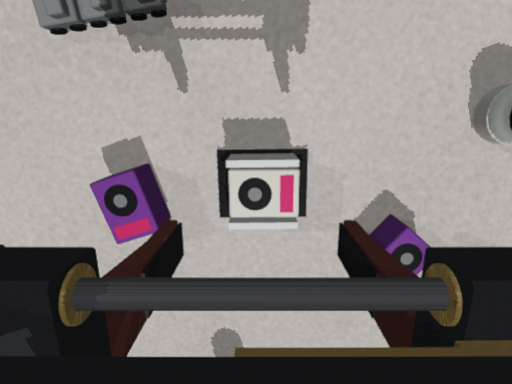

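The head sits aligned with the image: its white top spans u≈230–299, v≈167–220. The look-alikes' nearest corners are near (166,207) and (352,238). I'll convert these to the tool frame.

```bash
python3 - <<'E'
from h import *
np.set_printoptions(suppress=True,precision=1)
d=load('w1')
for n,uv,z in [('head',[(229.5,167.5),(299.5,165.5),(300,219.5),(229.5,221)],47),('base',[(217,150),(307,148.5),(308,216),(219,217)],5),('purple',[(154,165),(170,205),(160,228)],42),('pright',[(394,214),(430,243),(352,243)],42),('platetop',[(228,156),(299,154),(229,228),(299,228)],50)]:
    P=onz(d,uv,z); print(n);print(P);print(np.array([totool(p) for p in P])[:,:2],P.mean(0))
E
```

```text
head
[[498.9 248.5  47. ]
 [556.2 229.6  47. ]
 [541.3 182.8  47. ]
 [481.2 203.1  47. ]]
[[ 24.7 -26.3]
 [ 26.5  33.9]
 [-22.5  36. ]
 [-24.  -27.5]] [519.4 216.   47. ]
base
[[487.3 263.8   5. ]
 [571.1 234.9   5. ]
 [550.8 167.9   5. ]
 [463.2 198.5   5. ]]
[[ 35.1 -42.4]
 [ 36.6  46.2]
 [-33.3  50. ]
 [-34.5 -42.7]] [518.1 216.3   5. ]
purple
[[436.7 272.5  42. ]
 [434.9 234.3  42. ]
 [417.1 217.1  42. ]]
[[ 26.  -93. ]
 [-10.5 -81.6]
 [-32.7 -92.5]] [429.6 241.3  42. ]
pright
[[623.8 156.7  42. ]
 [648.8 117.2  42. ]
 [580.  142.2  42. ]]
[[-18.9 122.4]
 [-47.5 159.4]
 [-47.5  86.2]] [617.5 138.7  42. ]
platetop
[[501.7 258.4  50. ]
 [558.6 239.6  50. ]
 [479.  198.   50. ]
 [538.  176.6  50. ]]
[[ 35.  -27.1]
 [ 36.7  32.8]
 [-29.6 -27.8]
 [-29.5  35. ]] [519.3 218.1  50. ]
```

```bash
python3 -m crank '1.2 3.7 0 -0.8;1.2 3.7 60 -0.8;1.2 3.7 110 -0.8;1.2 3.7 127.5 -0.8;1.2 3.7 127.5 -0.8;1.2 3.7 127.5 -0.8'; python3 -c "
from h import *
grab('wrist','w2')"
```

```text
t: 3.08
ee_pos: [520.5, 216.4, 43.8]
orientation: [-2.56, -1.82, -0.003]
ft_force: [0.0, -0.1, -1.1]
width: 87.7
```

View pics/w2.png

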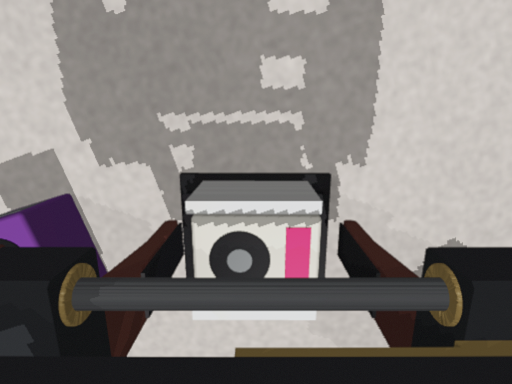

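The head is centred between the pads (head at u≈190–327, pads at 182 and 340). Now to close and lift.

```bash
python3 -m crank '0 0 0 0;0 0 0 0;0 0 0 0;0 0 0 0;0 0 0 0;0 0 0 0' 1;  python3 -m crank '0 0 -30 0;0 0 -60 0;0 0 -100 0;0 0 -130 0;0 0 -130 0'; python3 -c "
from h import *
grab('wrist','w3');go([430,30,170],70);grab('top','t3')"
```

```text
t: 3.88
ee_pos: [520.4, 216.6, 44.3]
orientation: [-2.56, -1.82, -0.004]
ft_force: [-2.3, 0.2, 6.6]
width: 61.8
t: 4.5
ee_pos: [521.4, 216.9, 176.2]
orientation: [2.56, 1.82, 0.011]
ft_force: [0.4, 0.4, -0.7]
width: 61.8
now [520.4 216.5 174.6] yaw 70.8 shift [-205.9  -24.2    3.9] spin 0.8 t 4.55
```

View pics/w3.png

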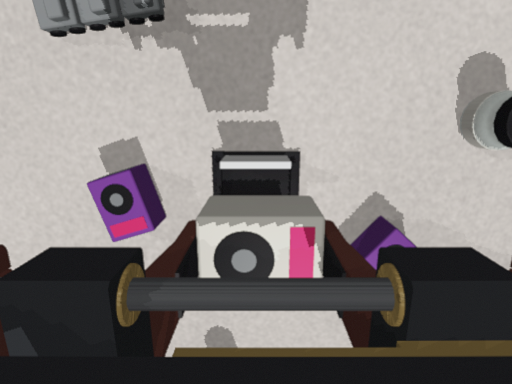

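View pics/t3.png

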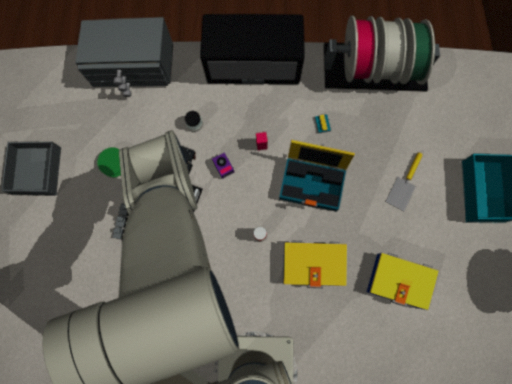

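The head is held between the jaws (width 61.8) and clear of the dock. Top view shows free desk around (240,195), about world (520,56), with glue and tower more than 100 mm away.

```bash
python3 -c "
from h import *
t=load('top0')
print(onz(t,[(260,234)],85),onz(t,[(261,135)],85),onz(t,[(222,160)],42))
go([520,56,44],79.7)"
```

```text
[[401.59215775  -9.52315448  85.        ]] [[693.17226402  -8.48596807  85.        ]] [[626.91904476 108.09834199  42.        ]]
now [519.7 216.2 173.5] yaw 70.8 shift [-151.4   52.9  129.3] spin -8.9 t 4.6
```

```bash
python3 -m crank '-151 53 0 -9;-151 53 0 -9;-151 53 0 -9;-151 53 60 -9;-151 53 100 -9;-151 53 125 -9;-151 53 129 -9;-151 53 129 -9'; python3 -m crank '0 0 2 0;0 0 3 0;0 0 3 0'
```

```text
t: 5.6
ee_pos: [519.8, 56.3, 43.8]
orientation: [-2.409, -2.015, -0.001]
ft_force: [-0.2, 1.0, -0.5]
width: 61.7
t: 5.98
ee_pos: [520.1, 56.4, 41.3]
orientation: [-2.409, -2.015, -0.002]
ft_force: [-0.1, -0.1, -1.6]
width: 61.8
```

```bash
python3 -m crank '0 0 1 0;0 0 1.5 0;0 0 1.5 0'; python3 -m crank '0 0 0.5 0;0 0 1 0;0 0 1 0'
```

```text
t: 6.35
ee_pos: [520.1, 56.4, 39.8]
orientation: [-2.409, -2.015, -0.002]
ft_force: [0.1, 1.0, -1.5]
width: 61.4
t: 6.72
ee_pos: [520.1, 56.4, 39.3]
orientation: [-2.409, -2.015, -0.002]
ft_force: [-2.9, -1.6, 6.3]
width: 61.6
```

Contact at 39.3. Release, rise and spin 90°.

```bash
python3 -m crank '0 0 0 0;0 0 0 0;0 0 0 0;0 0 0 0;0 0 0 0;0 0 0 0' 0;  python3 -m crank '0 0 -20 0;0 0 -60 0;0 0 -120 0;0 0 -120 -90;0 0 -120 -90;0 0 -120 -90;0 0 -120 -90;0 0 -120 -90;0 0 -120 -90;0 0 -120 -90;0 0 -120 -90;0 0 -120 -90'; python3 -m crank '0 0 0 0'; python3 -c "
from h import *
grab('wrist','w4');go([520,56,160],169.7)"
```

```text
t: 7.48
ee_pos: [520.1, 56.4, 39.3]
orientation: [-2.409, -2.016, -0.002]
ft_force: [1.0, -0.6, 0.3]
width: 87.8
t: 8.98
ee_pos: [519.9, 56.2, 159.3]
orientation: [0.273, 3.129, 0.002]
ft_force: [0.5, -0.6, 1.1]
width: 87.8
t: 9.1
ee_pos: [519.8, 56.2, 159.2]
orientation: [0.273, 3.129, 0.002]
ft_force: [-0.3, -0.2, 0.6]
width: 87.9
now [519.8  56.2 159.2] yaw 170.0 shift [-0.2 -0.2 -0.8] spin 0.3 t 9.15
```

View pics/w4.png

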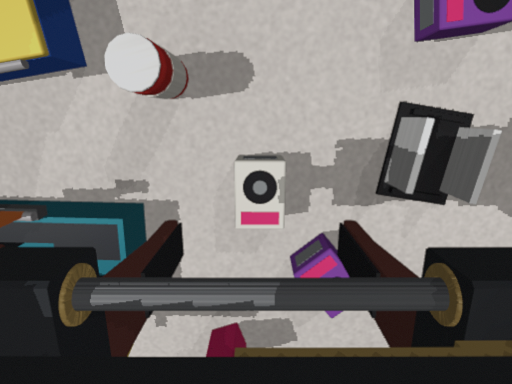

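Head stands upright at u≈236–285, v≈160–228, square to the gripper. I'll measure its offset.

```bash
python3 - <<'E'
from h import *
np.set_printoptions(suppress=True,precision=1)
d=load('w4');i=d['color']
m=cv2.inRange(cv2.cvtColor(i,cv2.COLOR_RGB2HSV),(0,0,195),(40,40,255))
n,l,st,c=cv2.connectedComponentsWithStats(m); k=l[168,245];print(st[k])
P=onz(d,[(236.0,161),(284.5,160.5),(285,228),(235.5,228)],42);T=np.array([totool(p) for p in P]);print(T,T.mean(0));print(P.mean(0))
E
```

```text
[ 235  162   49   67 1472]
[[ 29.7 -20.3 117.2]
 [ 30.2  20.6 117.3]
 [-30.3  22.3 117.3]
 [-30.3 -21.9 117.2]] [ -0.2   0.2 117.2]
[520.1  56.5  42. ]
```

```bash
python3 -m crank '0 0 60 0;0 0 110 0;0 0 126 0;0 0 126 0;0 0 126 0'; python3 -m crank '0 0 0 0;0 0 0 0;0 0 0 0;0 0 0 0;0 0 0 0;0 0 0 0;0 0 0 0;0 0 0 0' 1;  python3 -m crank '0 0 -30 0;0 0 -80 0;0 0 -140 0;0 0 -140 0'; python3 -c "
from h import *
grab('wrist','w5');go([490,-90,172],169.7)"
```

```text
t: 9.78
ee_pos: [521.1, 56.5, 34.8]
orientation: [0.275, 3.127, 0.003]
ft_force: [-1.1, 0.1, 0.2]
width: 87.8
t: 10.78
ee_pos: [521.1, 56.4, 34.8]
orientation: [0.275, 3.127, 0.003]
ft_force: [-0.7, 0.4, 2.2]
width: 44.0
t: 11.28
ee_pos: [523.5, 56.6, 178.9]
orientation: [0.274, 3.118, 0.005]
ft_force: [1.0, 0.3, -2.2]
width: 44.0
now [521.8  56.4 176.5] yaw 170.0 shift [   5.8 -149.7    4. ] spin 0.3 t 11.325
```

View pics/w5.png

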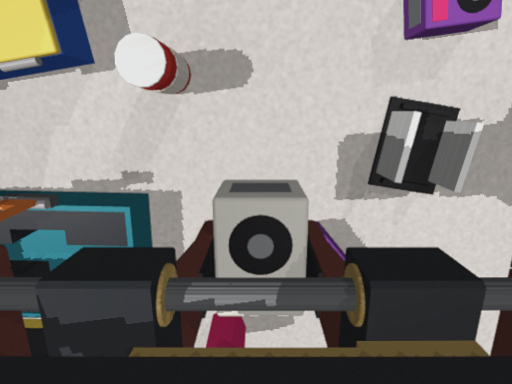

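Head is held by its long sides (width 44.0), upright. I'll take a high view from behind the case to locate the pocket precisely.

```bash
python3 -c "
from h import *
go([629,-175,330],169.7)"
python3 -m crank '0 0 -60 0;0 0 -120 0;0 0 -154 0'; python3 -c "
from h import *
go([629,-175,330],169.7)"
```

```text
now [521.8  56.4 176.5] yaw 170.0 shift [-146.9 -208.7 -153.2] spin 0.3 t 11.325
t: 11.7
ee_pos: [520.9, 56.2, 331.3]
orientation: [0.274, 3.123, 0.004]
ft_force: [0.0, 0.6, -2.0]
width: 43.5
now [520.9  56.2 331.3] yaw 170.0 shift [-146.8 -208.8    1.7] spin 0.3 t 11.7
```

```bash
python3 -m crank '-147 -209 0 0;-147 -209 0 0;-147 -209 0 0;-147 -209 0 0;-147 -209 0 0;-147 -209 0 0;-147 -209 0 0'; python3 -c "
from h import *
grab('wrist','w6');go([629,-175,330],169.7)"
```

```text
t: 12.58
ee_pos: [628.4, -173.8, 330.7]
orientation: [0.273, 3.125, 0.005]
ft_force: [0.3, -0.4, -1.5]
width: 44.1
now [ 628.6 -173.7  331.2] yaw 170.0 shift [-0.6 -1.2  1.2] spin 0.3 t 12.625
```

View pics/w6.png

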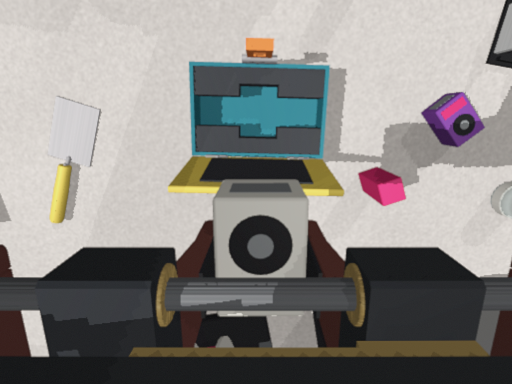

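```bash
python3 - <<'E'
from h import *
i=load('w6')['color'][30:170,180:340];cv2.imwrite('pics/z6.png',cv2.resize(i,None,fx=4,fy=4,interpolation=cv2.INTER_CUBIC)[:,:,::-1])
E
```

```text
(no output)
```

View pics/z6.png

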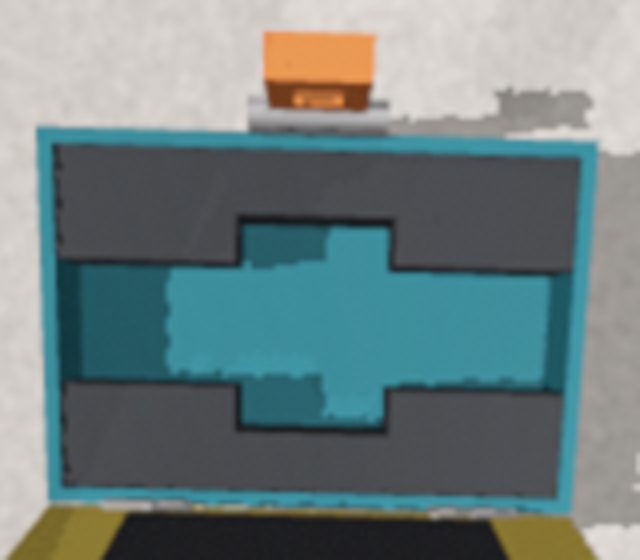

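```bash
python3 - <<'E'
from h import *
np.set_printoptions(suppress=True,precision=1)
d=load('w6');print(np.array(d['extrinsics'])[:3,3])
f=lambda p:(180+p[0]/4-.375,30+p[1]/4-.375)
for n,uv,z in [('rim',[(38,128),(597,143),(572,513),(50,500)],50),('slot',[(239,215),(396,219),(388,433),(236,431)],48)]:
    P=onz(d,[f(p) for p in uv],z);print(n,P[:,:2].tolist() and P,np.linalg.norm(np.diff(P,axis=0),axis=1),P.mean(0))
    a=P[3]-P[0]+P[2]-P[1];b=P[0]-P[1]+P[3]-P[2];print(np.degrees([np.arctan2(a[1],a[0]),np.arctan2(-b[0],b[1])]))
# held head top front edge
P=onz(d,[(217,193),(306,194)],331-34.8+42);print(P,[totool(p) for p in P])
E
```

```text
[ 561.2 -162.3  470.7]
rim [[ 483.2 -238.9   50. ]
 [ 518.4  -64.1   50. ]
 [ 635.   -86.6   50. ]
 [ 599.5 -262.2   50. ]] [178.3 118.7 179.1] [ 559. -163.   50.]
[-11.1 168.6]
slot [[ 519.9 -181.    48. ]
 [ 529.9 -130.9   48. ]
 [ 597.4 -144.5   48. ]
 [ 587.8 -195.2   48. ]] [51.1 68.8 51.6] [ 558.7 -162.9   48. ]
[-11.6 169. ]
[[ 591.8 -186.8  338.2]
 [ 599.2 -147.8  338.2]] [array([ 33.9, -19.2,  -7.3]), array([33.4, 20.5, -7.2])]
```

```bash
python3 -c "
from h import *
go([560.3,-163.3,105],168.8)"
```

```text
now [ 628.6 -173.7  331.2] yaw 170.0 shift [ 70.3  -2.3 225.8] spin 1.2 t 12.625
```

```bash
python3 -m crank '70.3 -2.3 0 1.2;70.3 -2.3 0 1.2;70.3 -2.3 50 1.2;70.3 -2.3 100 1.2;70.3 -2.3 150 1.2;70.3 -2.3 200 1.2;70.3 -2.3 226 1.2;70.3 -2.3 226 1.2;70.3 -2.3 226 1.2'; python3 -c "
from h import *
grab('wrist','w7');grab('side','s7');grab('top','t7');go([560.3,-163.3,90],168.8)
a=load('w7')['color'];b=load('s7')['color'][90:190,190:310];c=load('t7')['color'][120:220,260:380]
W=np.zeros((384,800,3),np.uint8);W[:,:512]=a;W[:192,520:750]=cv2.resize(b,(230,192));W[192:,520:750]=cv2.resize(c,(230,192));cv2.imwrite('pics/c7.png',W[:,:,::-1])"
```

```text
t: 13.75
ee_pos: [561.5, -163.2, 106.2]
orientation: [0.304, 3.119, 0.004]
ft_force: [-0.4, -0.2, -1.4]
width: 43.6
now [ 561.5 -163.5  106.5] yaw 168.9 shift [ 1.3 -0.1 16.5] spin 0.1 t 13.9
```

View pics/c7.png

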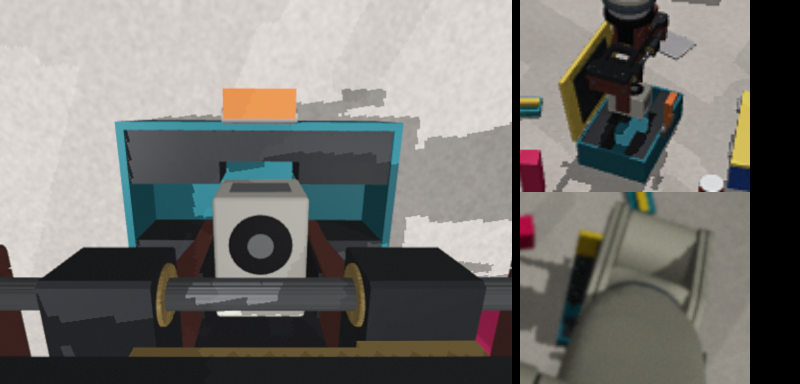

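Over the pocket: the slot's front edge spans about u=219–297 at v≈162, head u=213–308. I'll check lateral centring numerically.

```bash
python3 - <<'E'
from h import *
np.set_printoptions(suppress=True,precision=1)
d=load('w7');i=d['color']
cv2.imwrite('pics/z7.png',cv2.resize(i[110:260,110:310+100],None,fx=2.6,fy=2.6,interpolation=cv2.INTER_CUBIC)[:,:,::-1])
P=onz(d,[(219.5,162),(297.5,162)],48);print([totool(p) for p in P])
P=onz(d,[(117,123),(403.5,124.5)],50);print([totool(p) for p in P])
P=onz(d,[(214.5,194),(307.5,194)],106.5-34.8+41);print([totool(p) for p in P])
E
```

```text
[array([ 37.8, -25.9,  58.1]), array([37.8, 24.7, 58.3])]
[array([ 62.6, -88.6,  55.7]), array([61.8, 90. , 56.3])]
[array([ 33.1, -20. ,  -6.5]), array([33. , 21.7, -6.4])]
```

View pics/z7.png

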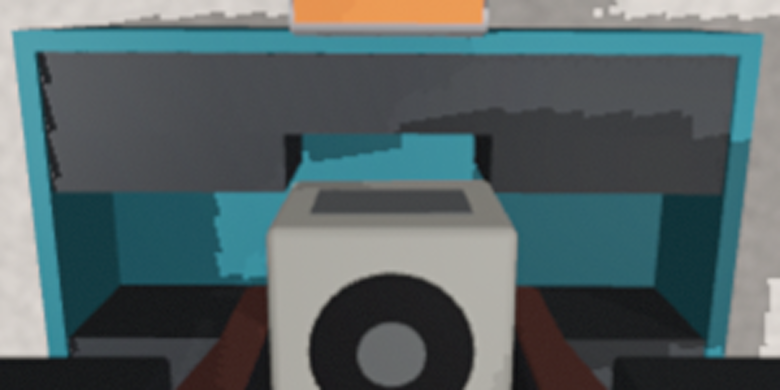

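```bash
python3 -m crank '1 -0.4 15 0;1 -0.4 30 0;1 -0.4 40 0;1 -0.4 48 0;1 -0.4 55 0;1 -0.4 58 0;1 -0.4 58 0'; python3 -m crank '0 0 3 0;0 0 5 0;0 0 5 0'
```

```text
t: 14.78
ee_pos: [560.9, -163.6, 48.3]
orientation: [0.304, 3.118, 0.004]
ft_force: [0.5, -0.4, -0.8]
width: 43.5
t: 15.15
ee_pos: [560.9, -163.5, 43.3]
orientation: [0.304, 3.118, 0.004]
ft_force: [0.9, -0.1, 0.1]
width: 44.0
```

```bash
python3 -m crank '0 0 1.5 0;0 0 2 0;0 0 2 0'; python3 -m crank '0 0 1 0;0 0 1.5 0;0 0 1.5 0';python3 -m crank '0 0 0.5 0;0 0 1 0;0 0 1 0'
```

```text
t: 15.52
ee_pos: [560.9, -163.5, 41.3]
orientation: [0.304, 3.118, 0.004]
ft_force: [0.9, -0.7, -2.1]
width: 43.6
t: 15.9
ee_pos: [561.0, -163.5, 39.9]
orientation: [0.304, 3.118, 0.004]
ft_force: [-0.7, 0.6, 1.0]
width: 44.1
t: 16.27
ee_pos: [561.1, -163.6, 39.8]
orientation: [0.304, 3.118, 0.004]
ft_force: [-2.8, 1.0, 10.5]
width: 43.9
```

Contact on the floor at exactly the expected height (39.8). Release and rise.

```bash
python3 -m crank '0 0 0 0;0 0 0 0;0 0 0 0;0 0 0 0;0 0 0 0;0 0 0 0' 0;  python3 -m crank '0 0 -10 0;0 0 -40 0;0 0 -90 0;0 0 -150 0;0 0 -210 0;0 0 -260 0;0 0 -260 0'; python3 -m crank '-70 0 0 0;-70 0 0 0;-70 0 0 0' 1; python3 -c "
from h import *
grab('wrist','w8');grab('side','s8');go([0,0,0])
a=load('w8')['color'];b=load('s8')['color'][90:190,190:310]
W=np.zeros((384,800,3),np.uint8);W[:,:512]=a;W[:240,512:]=cv2.resize(b,(288,240));cv2.imwrite('pics/c8.png',W[:,:,::-1])"
```

```text
t: 17.02
ee_pos: [561.1, -163.5, 39.8]
orientation: [0.304, 3.118, 0.004]
ft_force: [-0.8, -0.3, 0.1]
width: 87.7
t: 17.9
ee_pos: [560.8, -164.6, 305.3]
orientation: [0.303, 3.109, 0.001]
ft_force: [0.0, 0.6, -0.4]
width: 87.8
t: 18.27
ee_pos: [629.0, -177.9, 305.1]
orientation: [0.303, 3.112, 0.001]
ft_force: [-0.4, -0.7, 0.2]
width: 61.3
now [ 628.2 -177.8  305.5] yaw 168.9 shift [655.2  52.4 295.7] spin 0.0 t 18.375
```

View pics/c8.png

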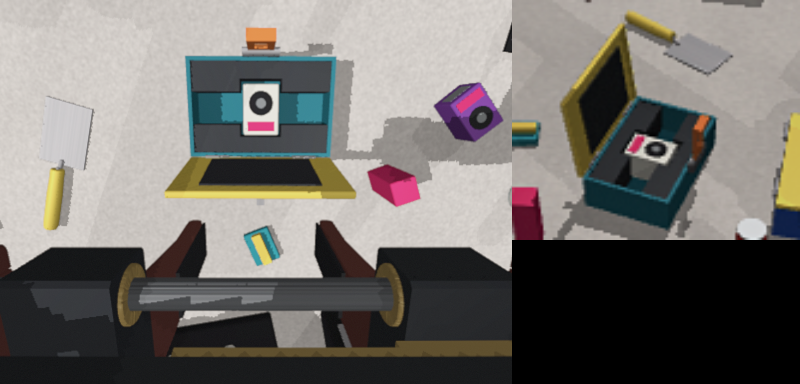

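The head sits squarely in the pocket (260,108), clear of all edges, lid still open. Now the hasp and lid angles: I'll compare predicted tip pixels against the picture.

```bash
cat >> h.py <<'E'
ex=np.array([.981,-.194,0]);ey=np.array([.194,.981,0]);C0=np.array([558.8,-163,0])
def W(x,y,z): return C0+x*ex+y*ey+np.array([0,0,z])
E
python3 - <<'E'
from h import *
np.set_printoptions(suppress=True,precision=1)
w=load('w8');s=load('s8');o=[]
for a in (1.4,1.57,1.75,1.9,2.05): P=[W(-64+55*np.cos(a),0,60+55*np.sin(a))];print('hasp',a,proj(w,P),proj(s,P))
for a in (1.6,1.7,1.75,1.8): P=[W(60-120*np.cos(a),y,50+120*np.sin(a)) for y in (90,-90)];print('lid',a,proj(w,P).ravel(),proj(s,P).ravel())
print(proj(w,[W(-64,0,60)]),proj(s,[W(-64,0,60)]))
k=lambda i,x,y,ww,h,f:cv2.resize(i[y:y+h,x:x+ww],None,fx=f,fy=f,interpolation=cv2.INTER_CUBIC)
A=k(w['color'],220,10,80,50,8)[:,:400];A=k(w['color'],230,15,60,50,7);B=k(s['color'],245,125,50,50,7)
cv2.imwrite('pics/z8.png',np.hstack([A,B])[:,:,::-1])
E
```

```text
hasp 1.4 [[260.8  50.3]] [[263.6 139.3]]
hasp 1.57 [[260.8  39.9]] [[266.4 139.8]]
hasp 1.75 [[260.8  29. ]] [[269.4 140.9]]
hasp 1.9 [[260.8  20.5]] [[271.9 142. ]]
hasp 2.05 [[260.8  12.8]] [[274.2 143.4]]
lid 1.6 [359.1 179.4 162.4 179.3] [214.7 133.5 239.4  99.5]
lid 1.7 [357.7 191.7 163.8 191.6] [211.  132.8 235.9  99. ]
lid 1.75 [356.8 197.6 164.6 197.5] [209.2 132.5 234.2  98.8]
lid 1.8 [355.9 203.2 165.5 203.1] [207.4 132.4 232.6  98.7]
[[260.6  50.3]] [[266. 153.]]
```

View pics/z8.png

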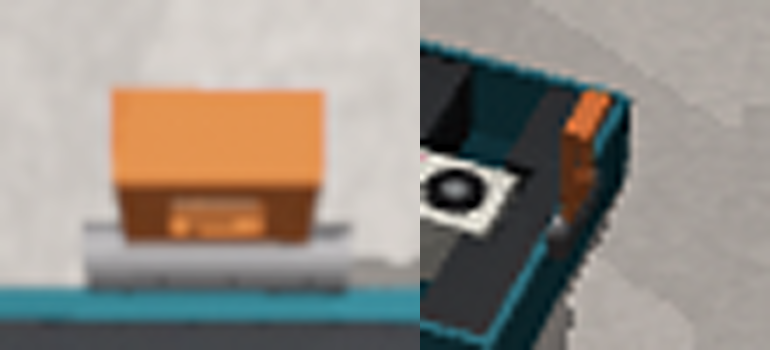

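```bash
python3 -c "
from h import *
go(W(-42,0,117),168.9)"
```

```text
now [ 628.2 -177.8  305.5] yaw 168.9 shift [115.8   0.7 186.8] spin -0.0 t 18.375
```

```bash
python3 -m crank '60 0 0 0;115 0 0 0;115 0 60 0;115 0 120 0;115 0 170 0;115 0 187 0;115 0 187 0' 1; python3 -m crank '0 0 0 0'; python3 -c "
from h import *
go(W(-64,0,117),168.9);a=grab('side','s9')['color'][80:180,190:310];cv2.imwrite('pics/s9z.png',cv2.resize(a,None,fx=5,fy=5,interpolation=cv2.INTER_CUBIC)[:,:,::-1])"
```

```text
t: 19.25
ee_pos: [517.5, -155.6, 116.6]
orientation: [0.304, 3.113, 0.002]
ft_force: [1.0, -0.0, -0.2]
width: 0.6
t: 19.38
ee_pos: [518.6, -155.9, 118.4]
orientation: [0.303, 3.11, 0.001]
ft_force: [0.1, -0.6, 0.0]
width: 0.4
now [ 518.6 -155.9  118.4] yaw 168.9 shift [23.3  0.9  1. ] spin -0.0 t 19.375
```

View pics/s9z.png

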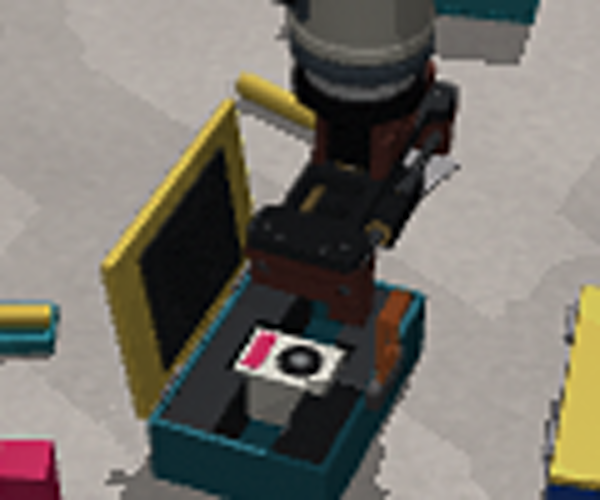

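The closed finger stands just inside the upright hasp (hasp near (392,330) in the crop). I'll nudge the hasp outward so that the lid clears it.

```bash
python3 -m crank '8 1 1 0;14 1 1 0;20 1 1 0;24 1 1 0;24 1 1 0'; python3 -m crank '-15 0 0 0;-25 0 -40 0;-25 0 -80 0;-25 0 -120 0;-25 0 -120 0';python3 -c "
from h import *
go(W(125,45,250),168.9);grab('wrist','w10');a=grab('side','s10')['color'][80:180,190:310];cv2.imwrite('pics/s10z.png',cv2.resize(a,None,fx=5,fy=5,interpolation=cv2.INTER_CUBIC)[:,:,::-1])"
```

```text
t: 20.05
ee_pos: [494.9, -150.2, 117.0]
orientation: [0.304, 3.111, 0.001]
ft_force: [-0.3, -0.4, -0.7]
width: 0.4
t: 20.68
ee_pos: [520.3, -155.8, 240.7]
orientation: [0.303, 3.104, -0.001]
ft_force: [0.1, 1.2, 0.3]
width: 0.4
now [ 520.3 -155.8  240.7] yaw 168.9 shift [-164.4   45.3   -5.5] spin -0.0 t 20.675
```

View pics/s10z.png

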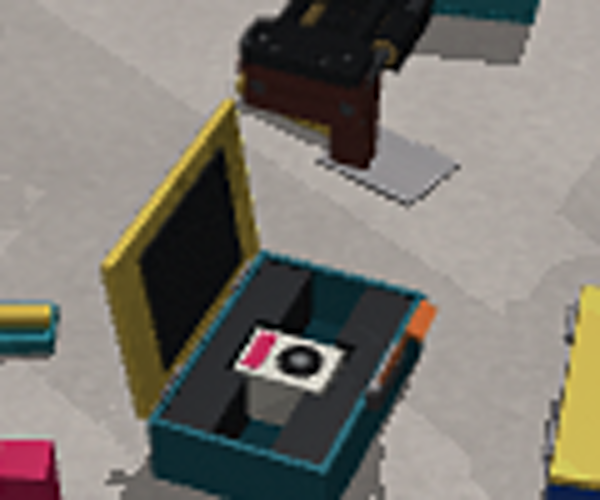

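Hasp now leans outward (orange tip at (422,320) in the crop). Next I go behind the lid, off-centre at y=−35 to miss the catch.

```bash
python3 -m crank '-60 -35 0 0;-120 -35 0 0;-167 -35 0 0;-167 -35 0 0;-167 -35 0 0'; python3 -c "
from h import *
go(W(125,-35,157),168.9)"
```

```text
t: 21.4
ee_pos: [673.7, -221.2, 237.5]
orientation: [0.304, 3.114, 0.002]
ft_force: [-0.6, 0.7, 0.6]
width: 0.6
now [ 673.7 -221.2  237.5] yaw 168.9 shift [-0.  -0.5 80.5] spin -0.0 t 21.4
```

```bash
python3 -m crank '0 0 50 0;0 0 78 0;20 0 78 0;40 0 75 0;47 0 71 0;47 0 71 0;47 0 71 0'; python3 -c "
from h import *
go(W(43,-35,163),168.9)"
```

```text
t: 22.28
ee_pos: [628.8, -212.1, 166.4]
orientation: [0.303, 3.114, 0.002]
ft_force: [0.9, -0.2, 0.1]
width: 0.6
now [ 628.8 -212.1  166.4] yaw 168.9 shift [35.3 -0.3  2.9] spin -0.0 t 22.275
```

```bash
python3 -m crank '18 0 1 0;35 0 3 0;52 0 10 0;69 0 20 0;82 0 35 0;92 0 50 0;92 0 50 0'; python3 -c "
from h import *
go(W(-25,-35,80),168.9);a=grab('side','s11')['color'][80:180,190:310];cv2.imwrite('pics/s11z.png',cv2.resize(a,None,fx=5,fy=5,interpolation=cv2.INTER_CUBIC)[:,:,::-1])"
```

```text
t: 23.15
ee_pos: [538.5, -194.1, 114.3]
orientation: [0.304, 3.116, 0.003]
ft_force: [0.3, 0.1, -0.0]
width: 0.3
now [ 538.5 -194.1  114.3] yaw 168.9 shift [11.4 -0.6 34.2] spin -0.0 t 23.15
```

View pics/s11z.png

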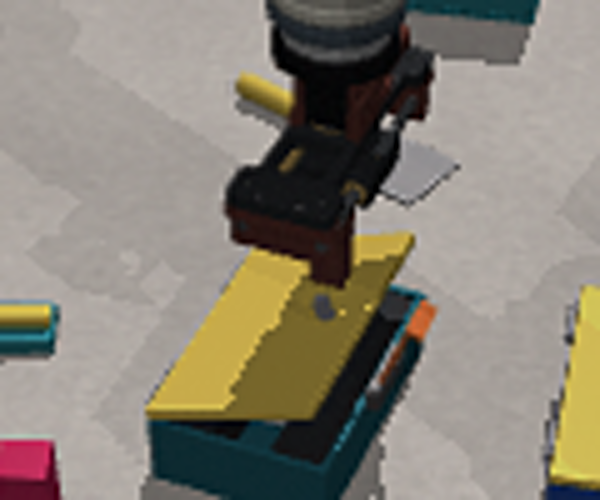

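The lid is nearly down and the hasp clear of it. Continuing the arc to shut.

```bash
python3 -m crank '5 0 10 0;9 0 18 0;11 0 26 0;12 0 32 0;12 0 34 0;12 0 34 0'; python3 -m crank '0 0 1 0;0 0 2 0;0 0 2 0'; python3 -c "
from h import *
go(W(-25,-35,80),168.9);a=grab('side','s12')['color'][80:180,190:310];cv2.imwrite('pics/s12z.png',cv2.resize(a,None,fx=5,fy=5,interpolation=cv2.INTER_CUBIC)[:,:,::-1])"
```

```text
t: 23.95
ee_pos: [527.8, -192.0, 80.7]
orientation: [0.304, 3.115, 0.003]
ft_force: [-0.7, 0.4, -0.1]
width: 0.4
t: 24.32
ee_pos: [528.1, -192.1, 80.1]
orientation: [0.304, 3.114, 0.002]
ft_force: [-3.9, 1.8, 14.2]
width: 0.7
now [ 528.1 -192.1   80.1] yaw 168.9 shift [ 0.5 -0.5  0.1] spin -0.0 t 24.325
```

View pics/s12z.png

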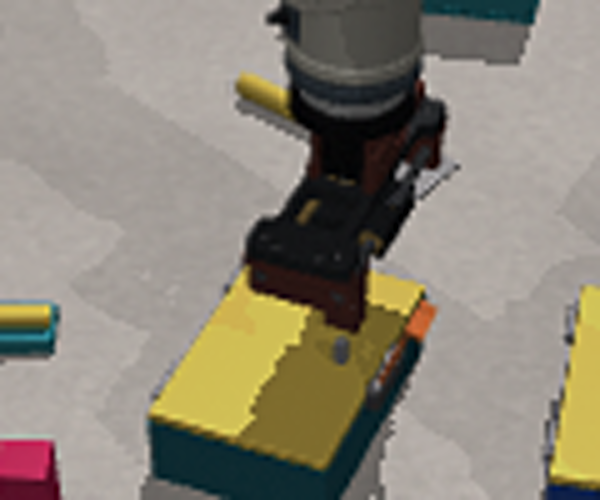

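The lid lies on the rim at the expected height (80.1). I'll press a little harder to be sure, then go in front of the hasp.

```bash
python3 -m crank '0 0 2 0;0 0 3 0;0 0 3 0'; python3 -m crank '0 0 -40 0;0 0 -85 0;50 34.5 -85 0;103 34.5 -85 0;103 34.5 -85 0;103 34.5 -85 0'; python3 -c "
from h import *
go(W(-128,0,116),168.9)
d=grab('wrist','w13')
grab('side','s13');print(proj(load('s13'),[W(-64+55*np.cos(a),0,60+55*np.sin(a)) for a in (1.8,2,2.2)]))"
```

```text
t: 24.75
ee_pos: [528.1, -192.1, 79.9]
orientation: [0.303, 3.114, 0.002]
ft_force: [-9.8, 3.1, 29.9]
width: 0.5
t: 25.5
ee_pos: [433.8, -138.8, 164.2]
orientation: [0.303, 3.112, 0.001]
ft_force: [0.3, -0.1, -0.2]
width: 0.4
now [ 433.8 -138.8  164.2] yaw 168.9 shift [ 1.4  0.4 48.2] spin -0.0 t 25.5
[[270.26943536 141.22452153]
 [273.41780924 142.95049806]
 [276.25257528 145.0895151 ]]
```

View pics/w13.png

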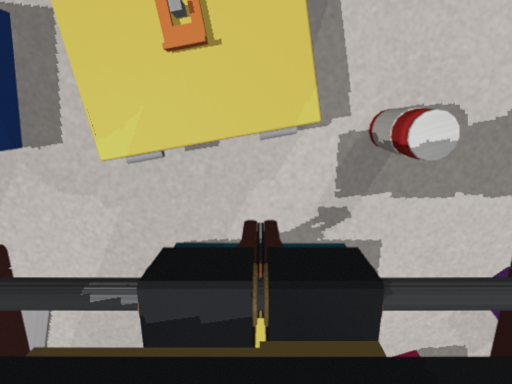

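View pics/s13.png

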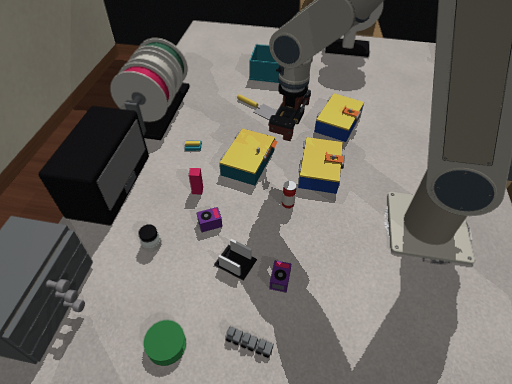

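Lid shut, hasp leaning out at about 2.0 rad (tip near (274,143) in side view). The finger now stands in front of it. Lower and push it over.

```bash
python3 -m crank '0 0.4 30 0;0 0.4 48 0;0 0.4 48 0;-15 0.4 48 0;-30 0.4 48 0;-45 0.4 48 0;-58 0.4 47 0;-70 0.4 46 0;-80 0.4 45 0;-88 0.4 45 0;-88 0.4 45 0;-88 0.4 45 0'; python3 -c "
from h import *
go(W(-26,0,140),168.9)
s=grab('side','s14');cv2.imwrite('pics/s14z.png',cv2.resize(s['color'][80:180,190:310],None,fx=5,fy=5,interpolation=cv2.INTER_CUBIC)[:,:,::-1])
print(5*(proj(s,[W(-64+55*np.cos(a),0,60+55*np.sin(a)) for a in (.5,.7,1)])-[190,80]))"
```

```text
t: 27.1
ee_pos: [521.6, -155.7, 120.4]
orientation: [0.303, 3.112, 0.001]
ft_force: [-0.1, -0.1, 0.1]
width: 0.4
now [ 521.6 -155.7  120.4] yaw 168.9 shift [-12.2   0.1 -19.4] spin -0.0 t 27.1
[[309.24613013 314.76321754]
 [318.42750584 306.32793018]
 [336.97952542 298.04387054]]
```

View pics/s14z.png

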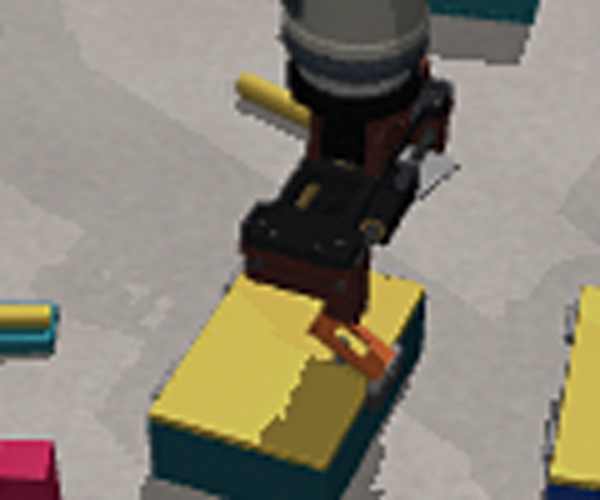

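The hasp leans inward over the lid at roughly 0.7 rad, with the catch ahead of its slot. Lift, go over the tab, and press down along the arc.

```bash
python3 -m crank '0 0 -18 0;-11 0 -18 0;-13 0 -6 0;-16 0 4 0;-20 0 14 0;-22 0 22 0;-24 0 26 0;-24 0 26 0'; python3 -c "
from h import *
go(W(-14,0,92),168.9)
s=grab('side','s15');cv2.imwrite('pics/s15z.png',cv2.resize(s['color'][80:180,190:310],None,fx=5,fy=5,interpolation=cv2.INTER_CUBIC)[:,:,::-1])"
```

```text
t: 28.15
ee_pos: [544.6, -160.1, 94.3]
orientation: [0.304, 3.114, 0.002]
ft_force: [-0.8, 0.3, 1.5]
width: 0.2
now [ 544.6 -160.1   94.3] yaw 168.9 shift [-0.5 -0.1  2.3] spin -0.0 t 28.15
```

View pics/s15z.png

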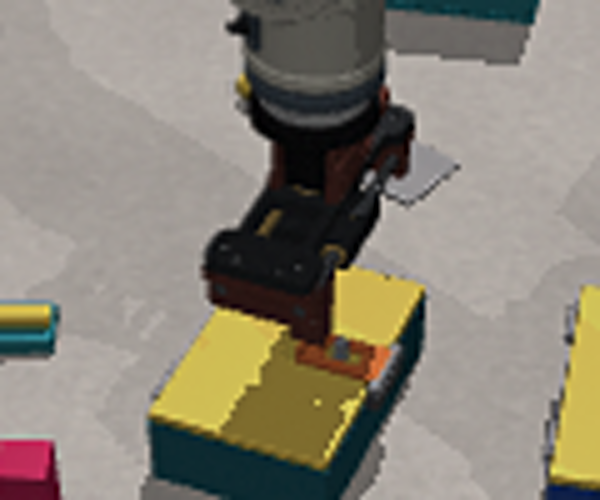

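The catch now comes up through the slot (at (340,348)), so I'll press down to firm contact.

```bash
python3 -m crank '0 0 2 0;0 0 3 0;0 0 3 0';python3 -m crank '0 0 1.5 0;0 0 3 0;0 0 3 0'
```

```text
t: 28.58
ee_pos: [545.5, -160.4, 93.0]
orientation: [0.303, 3.111, 0.001]
ft_force: [-4.4, 0.9, 14.7]
width: 0.5
t: 28.95
ee_pos: [545.8, -160.5, 92.2]
orientation: [0.303, 3.111, 0.001]
ft_force: [-7.1, 1.6, 23.1]
width: 0.6
```

```bash
python3 -m crank '0 0 2 0;0 0 4 0;0 0 4 0'; python3 -m crank '0 0 -40 0;0 0 -90 0;60 0 -150 0;60 0 -150 0'; python3 -m crank '-140 0 0 0;-140 0 0 0;-140 0 0 0;-140 0 0 0;-140 0 0 0'; python3 -c "
from h import *
w=grab('wrist','w16');s=grab('side','s16');grab('top','t16')
print(proj(w,[W(-64+55*np.cos(a),y,60+55*np.sin(a)) for a in (0,.1,.2) for y in (15,-15)]))
k=lambda i,x,y,ww,h,f:cv2.resize(i[y:y+h,x:x+ww],None,fx=f,fy=f,interpolation=cv2.INTER_CUBIC)
W_=np.zeros((600,800,3),np.uint8);W_[:384,:512]=w['color'];W_[:280,512:792]=k(s['color'],215,120,70,70,4);cv2.imwrite('pics/c16.png',W_[:,:,::-1])"
```

```text
t: 29.32
ee_pos: [545.9, -160.5, 91.4]
orientation: [0.303, 3.11, 0.001]
ft_force: [-11.5, 2.6, 33.8]
width: 0.7
t: 29.82
ee_pos: [483.7, -148.6, 242.8]
orientation: [0.303, 3.107, -0.0]
ft_force: [0.5, -0.9, 0.2]
width: 0.2
t: 30.45
ee_pos: [619.4, -175.3, 245.1]
orientation: [0.303, 3.109, 0.0]
ft_force: [-0.2, -0.8, -0.4]
width: 0.5
[[274.81713595 108.02274363]
 [245.31606744 108.00142906]
 [275.08267559 107.72621012]
 [245.06604664 107.70447239]
 [275.36257402 106.84134881]
 [244.80280025 106.81906914]]
```

View pics/c16.png

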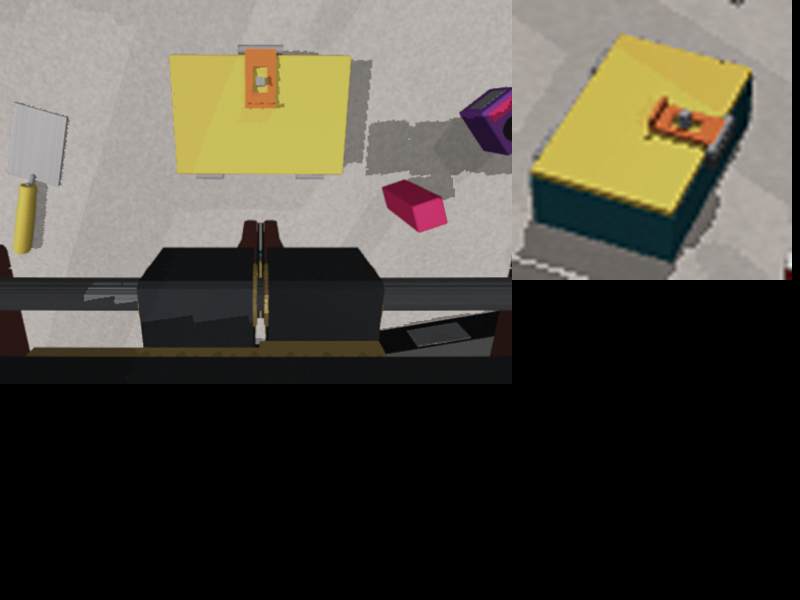

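View pics/t16.png

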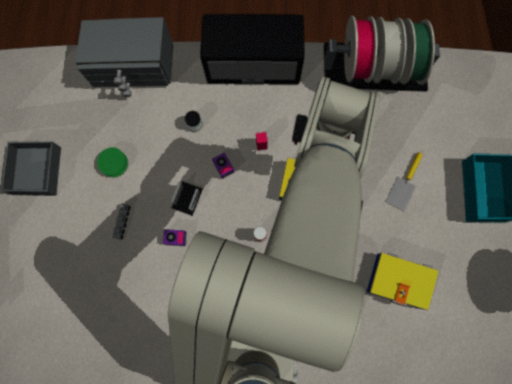

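The wrist view shows the catch through the slot (261,81) and the hasp tip at v≈107. From above the tip barely moves with angle, so I'll do one side-view check of flatness from the tab's corners.

```bash
python3 - <<'E'
from h import *
np.set_printoptions(suppress=True,precision=1)
s=load('s16')
x0,y0=240,125
for a in (0,.05,.1,.15):
    print(a,(12*(proj(s,[W(-64+55*np.cos(a)-10*np.sin(a),y,60+55*np.sin(a)+10*np.cos(a)) for y in (15,-15)]+[W(-64+55*np.cos(a)+2*np.sin(a),15,60+55*np.sin(a)-2*np.cos(a))])-[x0,y0]+.5)).ravel())
print('lid corner',12*(proj(s,[W(-60,-90,58),W(-38,4,74)])-[x0,y0]+.5))
cv2.imwrite('pics/z16.png',cv2.resize(s['color'][y0:y0+40,x0:x0+50],None,fx=12,fy=12,interpolation=cv2.INTER_CUBIC)[:,:,::-1])
E
```

```text
0 [103.2 297.  145.8 226.6 103.6 330.5]
0.05 [105.2 289.9 147.8 219.4 103.4 322.8]
0.1 [107.6 282.9 150.3 212.4 103.7 315.3]
0.15 [110.5 276.1 153.2 205.7 104.5 307.9]
lid corner [[417.5 138. ]
 [221.  287.5]]
```

View pics/z16.png

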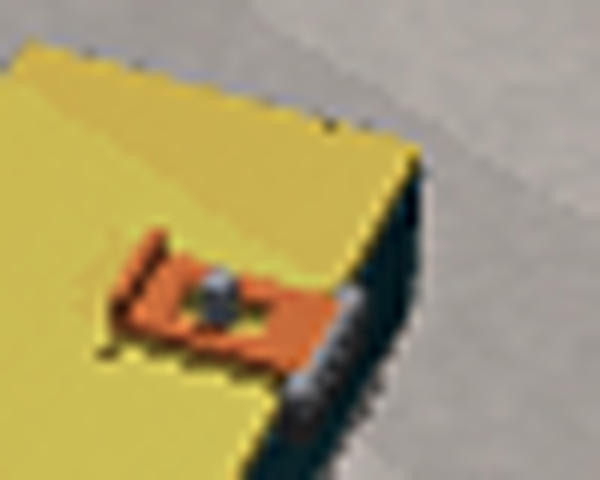

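The tab corners sit about 6 zoomed pixels (half a camera pixel) above the flat prediction, which could be anything from 0 to 0.05 rad. One firmer press will settle it.

```bash
python3 -c "
from h import *
go(W(-8,0,96),168.9)"
```

```text
now [ 619.9 -175.5  245.7] yaw 168.9 shift [ 73.3   0.2 148.3] spin -0.0 t 30.6
```

```bash
python3 -m crank '60 0 0 0;73 0 0 0;73 0 60 0;73 0 110 0;73 0 140 0;73 0 148 0;73 0 148 0'; python3 -m crank '0 0 2 0;0 0 4 0;0 0 4 0'; python3 -m crank '0 0 2 0;0 0 4 0;0 0 4 0'; python3 -m crank '0 0 2 0;0 0 4 0;0 0 4 0'
```

```text
t: 31.48
ee_pos: [551.7, -161.9, 96.8]
orientation: [0.303, 3.107, -0.0]
ft_force: [0.1, -0.3, 0.7]
width: 0.4
t: 31.85
ee_pos: [552.8, -162.2, 94.0]
orientation: [0.303, 3.104, -0.001]
ft_force: [0.5, 0.1, 5.2]
width: 0.8
t: 32.22
ee_pos: [553.3, -162.3, 92.5]
orientation: [0.303, 3.103, -0.002]
ft_force: [-6.2, 2.5, 21.0]
width: 0.8
t: 32.6
ee_pos: [553.4, -162.4, 91.8]
orientation: [0.303, 3.103, -0.002]
ft_force: [-9.5, 2.7, 30.1]
width: 0.6
```

```bash
python3 -m crank '0 0 3 0;0 0 6 0;0 0 6 0'; python3 -m crank '0 0 3 0;0 0 6 0;0 0 6 0'; python3 -m crank '0 0 -1 0;0 0 -2 0;0 0 -2 0';python3 -m crank '0 0 -1 0;0 0 -1 0'
```

```text
t: 32.98
ee_pos: [553.7, -162.4, 90.5]
orientation: [0.302, 3.102, -0.002]
ft_force: [-15.3, 4.6, 46.1]
width: 0.5
t: 33.35
ee_pos: [553.8, -162.5, 89.9]
orientation: [0.302, 3.102, -0.002]
ft_force: [-18.0, 5.1, 54.3]
width: 0.1
t: 33.72
ee_pos: [553.7, -162.5, 93.5]
orientation: [0.302, 3.101, -0.003]
ft_force: [-4.0, 0.2, 11.4]
width: 0.4
t: 33.98
ee_pos: [554.0, -162.5, 95.0]
orientation: [0.302, 3.1, -0.003]
ft_force: [-0.5, 1.0, -1.2]
width: 0.2
```

The response is elastic: on retreat the contact force follows the same curve, so the hasp is against its stop. Retreat and take a last look.

```bash
python3 -m crank '0 0 -40 0;0 0 -90 0;0 0 -140 0;0 0 -150 0;60 0 -150 0;120 0 -150 0;180 0 -150 0;180 0 -150 0;180 0 -150 0'; python3 -c "
from h import *
s=grab('side','s17');t=grab('top','t17');go([0,0,0])
x0,y0=240,125
a=cv2.resize(s['color'][y0:y0+40,x0:x0+50],None,fx=7,fy=7,interpolation=cv2.INTER_CUBIC)
W_=np.zeros((384,512+350,3),np.uint8);W_[:,:512]=s['color'];W_[:280,512:]=a;W_=cv2.resize(W_,(800,357));cv2.imwrite('pics/c17.png',W_[:,:,::-1])"
```

```text
t: 35.1
ee_pos: [374.0, -127.4, 240.0]
orientation: [0.302, 3.1, -0.003]
ft_force: [0.3, 0.3, -0.5]
width: 0.2
now [ 374.8 -127.6  240.1] yaw 168.9 shift [398.8  52.7 229.3] spin 0.0 t 35.2
```

View pics/c17.png

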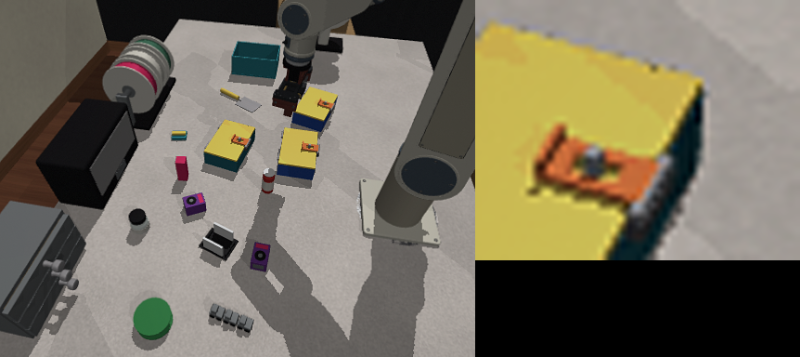

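View pics/t17.png

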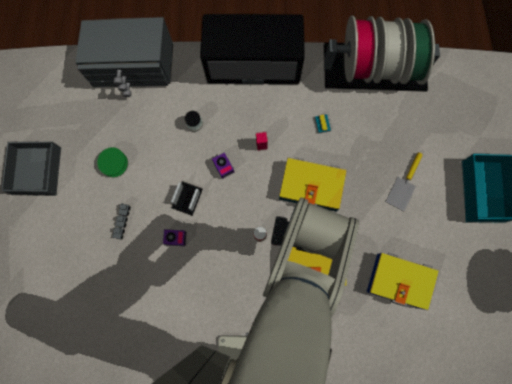

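The case is shut with the hasp flat over the catch, like the blue cases beside it. The other objects are at their starting pixels, and the robot is clear. Handing in.

```bash
python3 -c "
from workcell import ctrl
print(ctrl.close_job())"
```

```text
the job is handed in; nothing more can be done
None
```

The print head is packed: it's upright on the floor of the foam pocket, the lid is shut, and the hasp lies over the catch. I handed the job in at about 35 s.

- **Head:** I lifted it from the dock by its ends and set it on free desk near (520, 56). I then took it again by its long sides and lowered it into the pocket. It touched the floor at the expected height (TCP 39.8 mm), and I opened the gripper only after that contact.
- **Lid:** I first nudged the nearly upright hasp outward so it would clear the lid. The lid then closed to the expected height (TCP 79.9 mm, tips at about 58 mm) under a 30 N press.
- **Hasp:** I swung it over after the lid was shut, and the catch came up through its slot.
- **Last pictures:** The lid is shut and the hasp looks as flat as those on the blue cases. The other objects are where they were by eye, and the robot is touching nothing.

**One check disagreed slightly:** after the first press, the side view put the hasp's tab about half a pixel high, so it could have been anywhere from 0 to 0.05 rad open. I pressed it again to 54 N; it gave and sprang back, which I took as it being against its stop. I didn't repeat the pixel check after that press.

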